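Clear the slide and jog the carriage to the yellow pointer

TASK

A rubbing stone was left lying across the rails of the motor slide: lift it off and lay it flat in the green tray, without dropping it. Then push the red spring-centred toggle fully over towards the yellow pointer and hold it there until the red index line on the carriage stands at the yellow pointer, and let the toggle spring back to its middle. Move the carriage only with the toggle, never by touching it, and leave the oil bottle, tape measure, marker and chisel where they are.

Things in the scene. Friction and masses are not known exactly. Their poses are not given: they have to be found in the camera images.
- slide_bed: fixed grey slide bed, 104 x 370 x 14 mm, its long axis along its own y; origin at the centre of its underside on the bench. Two steel rails (16 mm wide, at x = -30 and +30 mm, tops 34 mm above the bench) run along y between end plates 40 mm high at y = -180 and +180 mm. A black switch console (66 x 96 x 48 mm) is on its front, centred at x = -92 mm, y = 0
- carriage: aluminium carriage, 100 mm (x) by 60 mm (y), that runs along the bed's y on the rails, driven by the toggle, travel 135 mm either way from the middle of the bed; carries a white stone between two dark jaws, top about 83 mm above the bench. Origin at the centre of its underside, 34 mm above the bench, x and y parallel to the bed's. It is very easily displaced if touched
- index_line (a point): red index line in the middle of the carriage's front edge, 47 mm above the bench: x = -50 mm, y = 0 of the carriage
- toggle (a joint): angle in rad of the red toggle lever: 0 in its middle, stops at +0.5 and -0.5, positive leans to the bed's +y. Springs back to within 0.1 of 0; about 8 N at the tip hold it fully over. While it is over by more than about 0.1 (carriage at mid bed) to 0.25 (far out), the carriage creeps to the same side, at 15 to 38 mm/s with the toggle fully over; when let go it stops within 4 mm and stays
- toggle_tip (a point): top end of the red toggle lever, 105 mm above the bench when centred. The lever is 57 mm long above its pivot (pivot 48 mm above the bench at x = -92 mm, y = 0 of the bed), 7 mm thick below, a 13 mm thick grip over its top 23 mm; it swings along the bed's y
- yellow_pointer: fixed yellow pointer post, 22 x 20 x 44 mm, in front of the bed on its left or its right (the blue pointer, not used, has the other place); origin on the bench below it, axes parallel to the bed's
- yellow_pointer_tip (a point): tip of the yellow pointer, 38 mm above the bench, pointing along the bed's +x to the carriage's front edge. The job is done when the red index line has the same bed y as this tip
- rubbing_stone: loose grey rubbing stone, 32 (x) x 100 (y) x 22 mm (z), lies across the rails beside the yellow pointer, its long axis roughly along the bed's x; origin at the centre of its underside
- tray: fixed open green tray, 140 (x) x 190 (y) x 26 mm, walls 4 mm, inner floor 4 mm above the bench; origin at the centre of its underside
- oil_bottle: oil bottle with red tip, 43 x 43 x 137 mm, standing right of the bed; origin at the centre of its underside. Bystander
- tape_measure: yellow tape measure, 39 x 76 x 58 mm, in front of the bed; origin at the centre of its underside. Bystander
- marker: red and white marker, 14 x 128 x 16 mm, lying left of the tray. Bystander
- chisel_flat: flat steel chisel, 18 x 173 x 14 mm, lying left of the tray. Bystander

How it is judged (in metres and radians):
On the way, in this order (a step that is already met when the one before it is completed fails the run):
1. the rubbing stone lies flat in the tray, let go (x of rubbing_stone in the frame of tray between -0.066 and 0.066 m and y of rubbing_stone in the frame of tray between -0.091 and 0.091 m and height (world z) of rubbing_stone below 0.012 m and angle between rubbing_stone's own z axis and vertical below 0.15 rad and contact force between the fingers and rubbing_stone below 0.1 N), for 0.2 s.
2. the toggle is held over to one side, by more than 0.2 rad, for 0.3 s ((value of joint toggle above 0.2 rad or value of joint toggle below -0.2 rad)), for 0.3 s.
At the end, for the whole second after the job is handed in: The carriage's red index line is within 6 mm of the yellow pointer along the bed and at rest, the toggle is back within 0.1 rad of its middle, and the rubbing stone lies flat and still in the green tray (y of index_line in the frame of yellow_pointer_tip between -0.006 and 0.006 m and value of joint toggle between -0.1 and 0.1 rad and linear speed of carriage below 0.004 m/s and x of rubbing_stone in the frame of tray between -0.066 and 0.066 m and y of rubbing_stone in the frame of tray between -0.091 and 0.091 m and height (world z) of rubbing_stone below 0.012 m and angle between rubbing_stone's own z axis and vertical below 0.15 rad and linear speed of rubbing_stone below 0.02 m/s); the robot touches nothing.
It fails at once if the robot touches the carriage (contact force between any of the fingers, the arm and carriage above 0.1 N).
It fails at once if the rubbing stone is dropped (falls free faster than 0.8 m/s, about 3 cm) (contact force between anything else and rubbing_stone below 0.05 N and linear speed of rubbing_stone above 0.8 m/s).
It fails at once if a bystander is moved by more than 20 mm (distance of any of oil_bottle, tape_measure, marker, chisel_flat from where it was at the start of the episode above 0.02 m).
It also fails if it takes over 56 s, if anything falls off the work surface, if the arm or the gripper's body presses on something with over 40 N, if the wrist force passes 120 N, or if a joint passes its speed limit or range.

ROBOT

A 7-joint arm with a two-finger parallel gripper is mounted at the origin on the work surface; the furniture and walls round the work are solid. World frame = base frame: x ahead of the robot, y to its left, z up, the work surface at z = 0. Lengths are in m, angles in degrees, forces in N, time in s.
With the tool pointing down it reaches from about 0.425 to 0.875 m from the base axis. Payload 4.7 kg.
Tool frame: the origin (TCP) lies midway between the tips of the shut fingers; the grasp point (between the pads) lies 19 mm behind it; z points along the fingers, y is the line along which they close (so a half turn about z gives the same grasp; the last joint's range is limited). The gripper opens to 87 mm and grips with 3 to 60 N. Pads are 19 mm wide; open, the fingers measure 117 mm over their backs; the gripper's body (75 mm by 190 mm) begins 51 mm behind the grasp point.
Start: joints at [70.193, 18.392, -4.016, 83.108, 1.295, 78.541, -3.26], TCP at [0.229, -0.608, 0.223] pointing down, gripper open.
Joint ranges: [-163.93, 163.93], [-17.29, 119.83], [-79.2, 71.16], [3.27, 140.29], [-89.18, 269.18], [5.43, 117.66], [-154.24, 154.24]. Speed limits (degrees/s): [147.25, 147.25, 180, 180, 180, 180, 180].

INTERFACE

Orientations are given as [roll, pitch, yaw] about the fixed x, y, z axes, in that order (R = Rz(yaw) Ry(pitch) Rx(roll)).
In Python, from cell import env gives the robot as it stands.
- The arm moves only by the tool step_arm, never from a script. Its argument "moves" is a list of rows, each an object with "dp": the shift along the tool's x, y, z in mm, a list of three; "dr": the turn, a rotation vector about the tool's x, y, z in rad, a list of three; "fingers": the closure, from 0 (fully open) to 1 (shut). In form: [{"dp": [dx, dy, dz], "dr": [ax, ay, az], "fingers": fingers}, ...]. A call has exactly 5 rows; each row shifts and turns the commanded pose from where the row before left it, along the tool's axes as they then stand; what a row does not reach is not made up. A row lasts 1/8 s, in which the tool goes at most 62.5 mm and 10.7 degrees, less where a joint would pass 70% of its speed; a pose out of reach is approached as far as the arm can. A call with a gripper value outside its range is refused whole. The fingers move at their own pace and stop on an object; "squeeze" is the grip in N (left out, the last holds). Time passes only in rows, so rows that do not move let the fingers close, or fill a call up. It gives the time, the measured TCP pose, the force, the opening and the grip force at its end, in the units of the state.
- env.get_obs(): the state, without advancing time (a new reading comes with each control period).
- env.read_camera(name): name is "side" or "top"; returns the picture (400x640x3 uint8, red, green, blue); there is no depth.
- env.camera_model(name): a dict with "fx", "fy", "cx", "cy" (pixels), "k1" (the pictures are not rectified: a ray, as slopes to the right and down, at radius r is drawn at 1 + k1 r^2 times it, then the intrinsics apply), "R" (3x3) and "t" (3): a world point X has camera coordinates R X + t. Camera axes: x right, y down, z forward; pixel columns grow to the right and rows downward; lengths in m; the calibration is good to about 2 mm. A picture is of the moment at which its call begins. camera_model takes no time and is no camera call.
- env.sign_off(): hands the job in; it is judged then, once.
The state is a dict: "time_s": time; "qpos": joint angles; "joint_velocities": joint speeds; "effort": joint torques, N m; "tool_pos": TCP position; "tool_rot": TCP orientation; "force": force on the tool from outside, world axes, zero at the start; "wrist_torque": the same for the moment, N m; "grip_width": finger opening in m; "grasp_force": force on a finger pad.
Only numpy, scipy, OpenCV 4.12 (cv2) and the standard library are available. Lean on these libraries where they do the work, as an engineer would, in place of code of your own. Each camera call takes 0.05 s, during which the arm holds its last target. There are 200 camera calls.

## Working session

There is one attempt and no reset: what is moved stays moved. The work goes in short steps, Python scripts to look and compute and a tool call to move; the robot and the scene stay as the last step left them, time stands still between calls to the robot, and variables do not carry over. Pictures are saved under pics/ and viewed, at most 10 in all, crops included, and the job is handed in when it is done.

Besides the shell and the picture viewer there is one more tool, called after "Call:" as name(argument=value, ...) on one line, values as JSON. step_arm: Moves the arm, as the interface text tells. Its arguments: {"type":"object","properties":{"moves":{"type":"array","items":{"type":"object","properties":{"dp":{"type":"array","items":{"type":"number"}},"dr":{"type":"array","items":{"type":"number"}},"fingers":{"type":"number"}}}},"squeeze":{"type":"number"}},"required":["moves"]}

```bash
ls; mkdir -p pics
python3 - <<'E'
from cell import env
import cv2
for n in("top","side"):
    cv2.imwrite(f"pics/{n}0.png",env.read_camera(n)[:,:,::-1]); m=env.camera_model(n); print(n,m)
print(env.get_obs())
E
```

```text
pics
top {'fx': 455.827445076364, 'fy': 455.827445076364, 'cx': 314.8264009540529, 'cy': 192.18889128039157, 'k1': -0.03701100381008706, 'R': array([[-0.01127168, -0.9997856 , -0.01736976],
       [-0.99093158,  0.01349449, -0.13368808],
       [ 0.13389381,  0.01570535, -0.99087123]]), 't': array([0.00626225, 0.43472917, 1.45019174])}
side {'fx': 363.2246804387674, 'fy': 363.2246804387674, 'cx': 319.5459512232823, 'cy': 204.2504818772942, 'k1': -0.05364049815112347, 'R': array([[ 0.8744023 ,  0.48469165, -0.02224001],
       [ 0.24570061, -0.48184722, -0.84110313],
       [-0.41839195,  0.72999813, -0.54041735]]), 't': array([-0.36175016, -0.04364946,  1.66592447])}
{'time_s': 0.1, 'qpos': array([70.1912557 , 18.4339721 , -4.01382171, 83.16561779,  1.29708497,
       78.54067631, -3.260461  ]), 'joint_velocities': array([-0.07401297,  0.0863021 , -0.07017449, -0.22026835, -0.06461009,
        0.05014414,  0.00059234]), 'effort': array([-2.37652084e-04, -4.92572987e+01, -4.05902071e-01, -3.13401997e+01,
       -6.41928334e-02,  3.95245990e-02,  7.87042632e-05]), 'tool_pos': array([ 0.22863109, -0.60795729,  0.22160029]), 'tool_rot': array([-1.79905070e+02,  7.92380176e-03,  2.06166270e+01]), 'force': array([ 0.052988  ,  0.65202106, -0.34107766]), 'wrist_torque': array([-0.03004264,  0.0113953 , -0.03243658]), 'grasp_force': 0.0, 'grip_width': 0.08699193403993428}
```

View pics/top0.png

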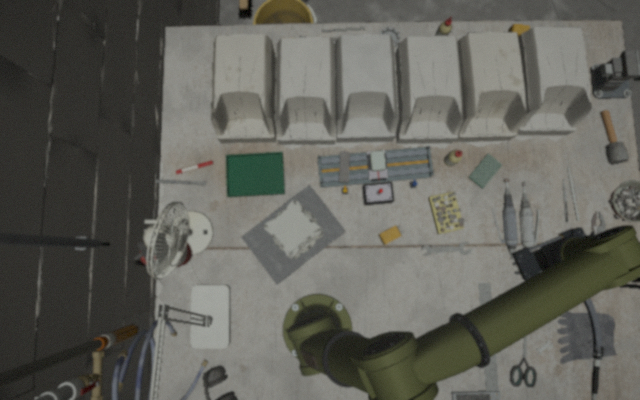

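View pics/side0.png

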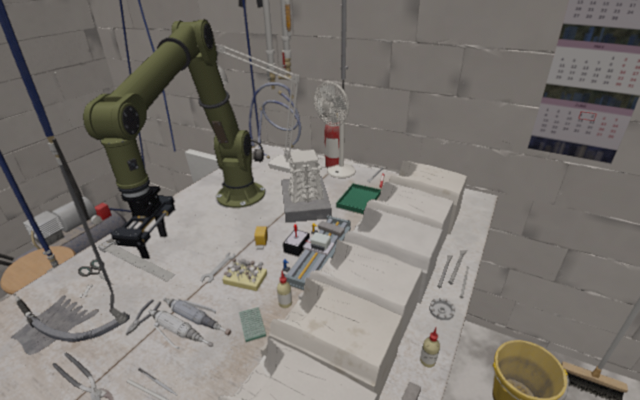

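```bash
python3 - <<'E'
import cv2,numpy as np
t=cv2.imread("pics/top0.png");s=cv2.imread("pics/side0.png")
a=cv2.resize(t[140:210,300:460],None,fx=5,fy=5,interpolation=cv2.INTER_CUBIC)
b=cv2.resize(s[215:290,270:370],None,fx=3.3,fy=3.3,interpolation=cv2.INTER_CUBIC)
c=cv2.resize(t[145:205,220:300],None,fx=4,fy=4,interpolation=cv2.INTER_CUBIC)
o=np.zeros((600,800,3),np.uint8);o[:350]=a;o[350:350+b.shape[0],:b.shape[1]]=b;o[350:590,400:720]=c
cv2.imwrite("pics/crop.png",o)
E
cat > h.py <<'E'
import numpy as np,cv2
from cell import env
def K(m): return np.array([[m['fx'],0,m['cx']],[0,m['fy'],m['cy']],[0,0,1]])
def world(n,uv,z):
    m=env.camera_model(n)
    p=cv2.undistortPoints(np.array([[uv]],float),K(m),np.array([m['k1'],0,0,0.]))[0,0]
    d=m['R'].T@np.array([p[0],p[1],1]);c=-m['R'].T@m['t']
    return c+d*(z-c[2])/d[2]
def pix(n,X):
    m=env.camera_model(n);r=cv2.Rodrigues(m['R'])[0]
    return cv2.projectPoints(np.array(X,float).reshape(-1,3),r,m['t'],K(m),np.array([m['k1'],0,0,0.]))[0][:,0]
E
```

```text
(no output)
```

View pics/crop.png

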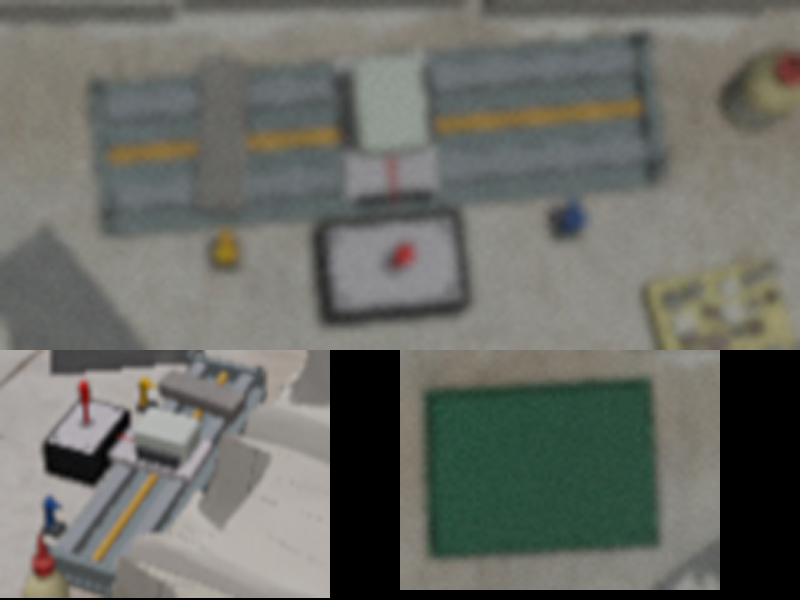

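The enlargement shows the end plates' outer corners at (92,83), (105,232), (645,38) and (658,182). The stone covers (198..245, 60..208), the yellow pointer tip is at about (225,233), the red line at (392,195), the toggle tip at about (403,253). The tray spans (427,390)–(655,545).

Run:
```python
from h import *
def c(x,y,z,s=5,o=(300,140),e=(0,0)): return world("top",((x-e[0]+.5)/s-.5+o[0],(y-e[1]+.5)/s-.5+o[1]),z)
A,B,C,D=[c(x,y,.04) for x,y in((92,83),(105,232),(645,38),(658,182))]
print(A,B,C,D); ctr=(A+B+C+D)/4
ey=(A+B-C-D);ey/=np.linalg.norm(ey);ex=np.array([ey[1],-ey[0],0]);print(ctr,"yaw",np.degrees(np.arctan2(ex[1],ex[0])),np.linalg.norm(A-C),np.linalg.norm(A-B))
def bed(X): d=X-ctr;return np.round([d@ex,d@ey],4)
for n,p in dict(ytip=c(225,233,.038),btip=c(570,203,.038),line=c(392,197,.047),tog=c(405,250,.105)).items(): print(n,p,bed(p))
S=[c(x,y,.056) for x,y in((200,60),(245,60),(240,208),(198,208))];print("stone",S,np.mean(S,0),bed(np.mean(S,0)))
T=[c(x,y,.026,4,(220,145),(400,350)) for x,y in((427,390),(652,380),(657,543),(431,556))];print("tray",T,np.mean(T,0))
# model check points
w=lambda x,y,z: ctr+ex*x+ey*y+[0,0,z-.04]
for q in [(-52,185,40),(52,185,40),(-52,-185,40),(52,-185,40),(-92,0,105),(-59,48,48),(-125,48,48),(-125,-48,48)]:
    a=pix("top",w(*np.array(q)/1000))[0]; b=pix("side",w(*np.array(q)/1000))[0]; print(q,np.round((a-[300,140]+.5)*5-.5),np.round((b-[270,215]+.5)*3.3-.5+[0,350]))
```

```text
[ 0.55144479 -0.01098657  0.04      ] [ 0.45321814 -0.0181766   0.04      ] [ 0.57623863 -0.37187365  0.04      ] [ 0.48097376 -0.37591548  0.04      ]
[ 0.51546883 -0.19423808  0.04      ] yaw 4.182305673107151 0.36173778126998457 0.09848945164831963
ytip [ 0.45179227 -0.09564343  0.038     ] [-0.0563  0.103 ]
btip [ 0.46833051 -0.31889659  0.038     ] [-0.0561 -0.1209]
line [ 0.47237271 -0.20292605  0.047     ] [-0.0436 -0.0055]
tog [ 0.42981486 -0.20269356  0.105     ] [-0.086  -0.0022]
stone [array([ 0.56207936, -0.08091693,  0.056     ]), array([ 0.56165101, -0.10990055,  0.056     ]), array([ 0.46514089, -0.10463572,  0.056     ]), array([ 0.46551438, -0.07782797,  0.056     ])] [ 0.51359641 -0.09332029  0.056     ] [0.0055 0.1008]
tray [array([0.56450838, 0.29195394, 0.026     ]), array([0.56995916, 0.10559431, 0.026     ]), array([0.43433043, 0.10173225, 0.026     ]), array([0.42613528, 0.28654899, 0.026     ])] [0.49873332 0.19645737 0.026     ]
(-52, 185, 40) [ 98. 237.] [185. 349.]
(52, 185, 40) [84. 80.] [266. 368.]
(-52, -185, 40) [669. 188.] [ 30. 546.]
(52, -185, 40) [649.  31.] [126. 577.]
(-92, 0, 105) [402. 260.] [ 80. 380.]
(-59, 48, 48) [312. 227.] [129. 405.]
(-125, 48, 48) [322. 330.] [ 77. 391.]
(-125, -48, 48) [472. 317.] [ 35. 440.]
```

```bash
cat >> h.py <<'E'
from scipy.spatial.transform import Rotation as Ro
def plan(target,yaw,n):
    o=env.get_obs(); p=np.array(o['tool_pos']);R0=Ro.from_euler('xyz',o['tool_rot'],degrees=True)
    R1=Ro.from_euler('xyz',[180,0,yaw],degrees=True); dr=(R0.inv()*R1).as_rotvec(); st=Ro.from_rotvec(dr/n); R=R0
    print("t",o['time_s'],"at",p.round(4),o['tool_rot'].round(1),"grip",round(o['grip_width'],4),"dr/row",(dr/n).round(4))
    d=(np.array(target)-p)*1000/n
    for i in range(n): print(R.inv().apply(d).round(1).tolist()); R=R*st
E
python3 - <<'E'
from h import *
plan([.515,-.0935,.15],-2.4,15)
E
```

```text
t 0.1 at [ 0.2286 -0.608   0.2216] [-179.9    0.    20.6] grip 0.087 dr/row [-0.0001  0.      0.0268]
[29.9, -25.4, 4.8]
[29.3, -26.2, 4.8]
[28.5, -26.9, 4.8]
[27.8, -27.7, 4.8]
[27.1, -28.4, 4.8]
[26.3, -29.1, 4.8]
[25.5, -29.8, 4.8]
[24.7, -30.5, 4.8]
[23.9, -31.2, 4.8]
[23.0, -31.8, 4.8]
[22.2, -32.4, 4.8]
[21.3, -33.0, 4.8]
[20.4, -33.5, 4.8]
[19.5, -34.1, 4.8]
[18.6, -34.6, 4.8]
```

Call:
step_arm(moves=[{"dp": [30,-25.5,0],"dr": [0,0,0.027],"fingers": 0.4},{"dp": [29,-26,0],"dr": [0,0,0.027],"fingers": 0.4},{"dp": [28.5,-27,0],"dr": [0,0,0.027],"fingers": 0.4},{"dp": [28,-27.5,0],"dr": [0,0,0.027],"fingers": 0.4},{"dp": [27,-28.5,0],"dr": [0,0,0.027],"fingers": 0.4}], squeeze=25)

```text
time_s: 0.72
tool_pos: [0.3247, -0.4357, 0.2221]
tool_rot: [-180.0, 0.0, 12.8]
force: [0.7, 1.0, 0.2]
grip_width: 0.0537
grasp_force: 0.0
```

Call:
step_arm(moves=[{"dp": [26.5,-29,0],"dr": [0,0,0.027],"fingers": 0.4},{"dp": [25.5,-30,0],"dr": [0,0,0.027],"fingers": 0.4},{"dp": [24.5,-30.5,0],"dr": [0,0,0.027],"fingers": 0.4},{"dp": [24,-31,0],"dr": [0,0,0.027],"fingers": 0.4},{"dp": [23,-32,0],"dr": [0,0,0.027],"fingers": 0.4}])

```text
time_s: 1.35
tool_pos: [0.4204, -0.2644, 0.2222]
tool_rot: [-180.0, 0.0, 5.1]
force: [1.4, 0.3, 0.4]
grip_width: 0.0524
grasp_force: 0.0
```

Call:
step_arm(moves=[{"dp": [22,-32.5,0],"dr": [0,0,0.027],"fingers": 0.4},{"dp": [21.5,-33,0],"dr": [0,0,0.027],"fingers": 0.4},{"dp": [20.5,-33.5,15],"dr": [0,0,0.027],"fingers": 0.4},{"dp": [19.5,-34,20],"dr": [0,0,0.027],"fingers": 0.4},{"dp": [18.5,-34.5,25],"dr": [0,0,0.027],"fingers": 0.4}])

```text
time_s: 1.98
tool_pos: [0.5168, -0.0936, 0.1621]
tool_rot: [180.0, -0.0, -2.7]
force: [0.2, 0.3, -0.1]
grip_width: 0.0522
grasp_force: 0.0
```

Run:
```python
from h import *
t=env.read_camera("top")[:,:,::-1];s=env.read_camera("side")[:,:,::-1]
a=cv2.resize(t[140:210,300:460],None,fx=5,fy=5,interpolation=cv2.INTER_CUBIC)
b=cv2.resize(s[190:265,280:400],None,fx=3.3,fy=3.3,interpolation=cv2.INTER_CUBIC)
o=np.zeros((600,800,3),np.uint8);o[:350]=a;o[350:350+b.shape[0],:b.shape[1]]=b
cv2.imwrite("pics/crop2.png",o)
p=env.get_obs()
plan([.515,-.0935,.038],-2.4,5)
# finger tip expected pixels in side crop
R=Ro.from_euler('xyz',p['tool_rot'],degrees=True)
for d in(-.026,.026): print((pix("side",p['tool_pos']+R.apply([0,d,0]))[0]-[280,190])*3.3+[0,350])
# expected stone corners in side crop
for x,y in((.465,-.107),(.465,-.075),(.562,-.079),(.562,-.111)): print("st",(pix("side",[x,y,.056])[0]-[280,190])*3.3+[0,350])
```

```text
t 2.075 at [ 0.5156 -0.0888  0.1597] [-179.8    0.2   -2.2] grip 0.0523 dr/row [-0.0008  0.0008  0.0008]
[0.0, 1.0, 24.3]
[-0.0, 1.0, 24.3]
[-0.0, 1.0, 24.3]
[-0.0, 1.0, 24.3]
[-0.1, 1.0, 24.3]
[181.40989612 378.10578254]
[157.69738678 400.69972733]
st [123.2383992  463.02213051]
st [136.76898656 448.58429228]
st [210.91348208 473.21885723]
st [198.25221215 488.56578957]
```

View pics/crop2.png

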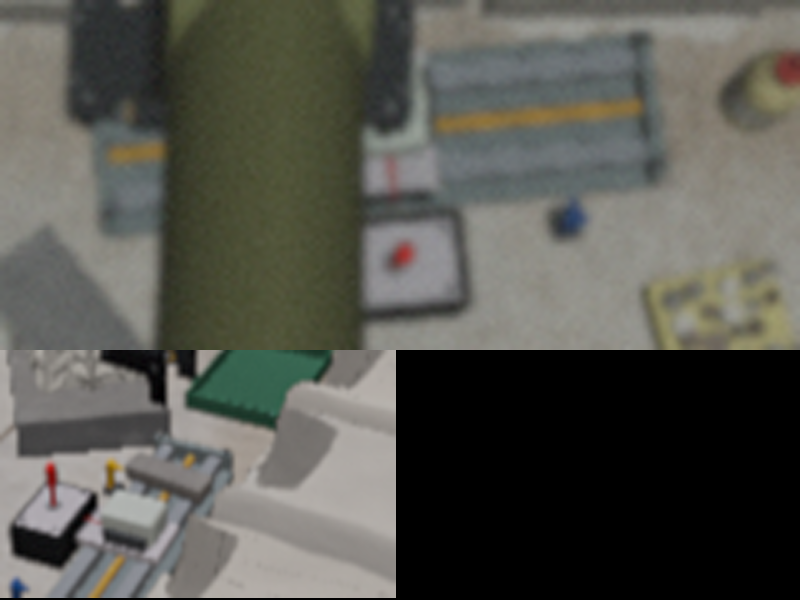

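The fingers hang above the stone in the side view (about (150,370) and (185,365)). The stone's top face spans (128,460) to (215,490), a few mm further out in x than estimated. The carriage stays clear, so I descend.

Call:
step_arm(moves=[{"dp": [2,6,25],"dr": [0,0,0],"fingers": 0.4},{"dp": [0,0,30],"dr": [0,0,0],"fingers": 0.4},{"dp": [0,0,30],"dr": [0,0,0],"fingers": 0.4},{"dp": [0,0,20],"dr": [0,0,0],"fingers": 0.4},{"dp": [0,0,10],"dr": [0,0,0],"fingers": 0.4}])

```text
time_s: 2.7
tool_pos: [0.5168, -0.1012, 0.0464]
tool_rot: [-180.0, 0.1, -2.6]
force: [-1.0, 0.1, 0.0]
grip_width: 0.0524
grasp_force: 0.0
```

Run:
```python
from h import *
s=env.read_camera("side")[:,:,::-1]
cv2.imwrite("pics/s3.png",cv2.resize(s[190:290,280:380],None,fx=6,fy=6,interpolation=cv2.INTER_CUBIC))
plan([.518,-.095,.038],-2.4,1)
```

```text
t 2.75 at [ 0.5165 -0.101   0.0457] [-180.     0.2   -2.6] grip 0.0524 dr/row [-0.0004  0.0028 -0.0039]
[1.2, -6.0, 7.7]
```

View pics/s3.png

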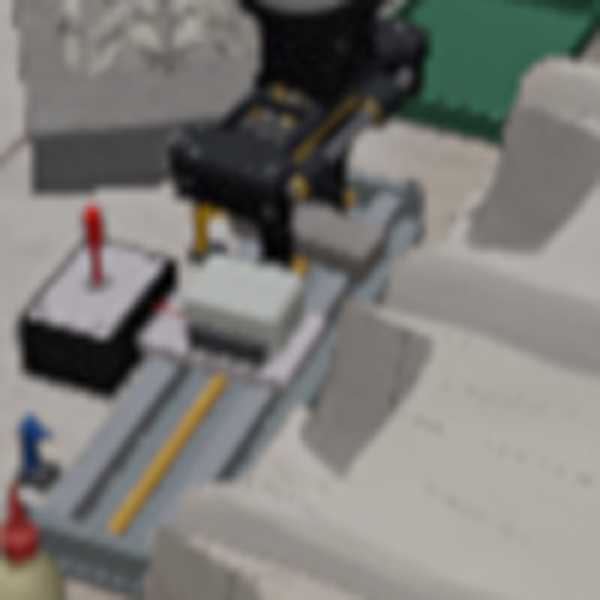

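The fingers straddle the stone: near finger at (277,230), stone's right end at (380,240). The grip sits slightly towards the stone's front end, so I shift by +6 mm in x, lower and close.

Call:
step_arm(moves=[{"dp": [6,-3,4],"dr": [0,0,0],"fingers": 0.4},{"dp": [0,0,3],"dr": [0,0,0],"fingers": 0.4},{"dp": [0,0,0],"dr": [0,0,0],"fingers": 0.8},{"dp": [0,0,0],"dr": [0,0,0],"fingers": 0.8},{"dp": [0,0,0],"dr": [0,0,0],"fingers": 0.8}], squeeze=30)

```text
time_s: 3.38
tool_pos: [0.5242, -0.0977, 0.0409]
tool_rot: [-180.0, -0.0, -2.6]
force: [0.0, 1.1, 1.7]
grip_width: 0.0325
grasp_force: 29.9
```

Call:
step_arm(moves=[{"dp": [0,0,0],"dr": [0,0,0],"fingers": 0.8},{"dp": [0,0,-5],"dr": [0,0,0],"fingers": 0.8},{"dp": [0,0,-10],"dr": [0,0,0],"fingers": 0.8},{"dp": [0,0,-15],"dr": [0,0,0],"fingers": 0.8},{"dp": [0,0,-15],"dr": [0,0,0],"fingers": 0.8}])

```text
time_s: 4.0
tool_pos: [0.5243, -0.098, 0.0869]
tool_rot: [180.0, -0.0, -2.6]
force: [0.9, -0.3, -1.5]
grip_width: 0.0322
grasp_force: 29.9
```

Run:
```python
from h import *
plan([.505,.196,.085],2.0,10)
```

```text
t 4.0 at [ 0.5243 -0.098   0.0869] [180.   -0.   -2.6] grip 0.0322 dr/row [ 0.     -0.0001 -0.008 ]
[-3.3, -29.3, 0.2]
[-3.0, -29.3, 0.2]
[-2.8, -29.3, 0.2]
[-2.6, -29.4, 0.2]
[-2.3, -29.4, 0.2]
[-2.1, -29.4, 0.2]
[-1.8, -29.4, 0.2]
[-1.6, -29.4, 0.2]
[-1.4, -29.4, 0.2]
[-1.1, -29.4, 0.2]
```

Call:
step_arm(moves=[{"dp": [-3,-29.5,0],"dr": [0,0,-0.008],"fingers": 0.8},{"dp": [-3,-29.5,0],"dr": [0,0,-0.008],"fingers": 0.8},{"dp": [-3,-29.5,0],"dr": [0,0,-0.008],"fingers": 0.8},{"dp": [-2.5,-29.5,0],"dr": [0,0,-0.008],"fingers": 0.8},{"dp": [-2.5,-29.5,0],"dr": [0,0,-0.008],"fingers": 0.8}])

```text
time_s: 4.62
tool_pos: [0.5147, 0.0508, 0.0867]
tool_rot: [180.0, -0.1, -0.3]
force: [0.9, -0.3, -1.1]
grip_width: 0.0323
grasp_force: 29.9
```

Call:
step_arm(moves=[{"dp": [-2,-29.5,0],"dr": [0,0,-0.008],"fingers": 0.8},{"dp": [-2,-29.5,0],"dr": [0,0,-0.008],"fingers": 0.8},{"dp": [-1.5,-29.5,0],"dr": [0,0,-0.008],"fingers": 0.8},{"dp": [-1.5,-29.5,0],"dr": [0,0,-0.008],"fingers": 0.8},{"dp": [-1,-25,10],"dr": [0,0,-0.008],"fingers": 0.8}])

```text
time_s: 5.25
tool_pos: [0.5059, 0.1944, 0.0773]
tool_rot: [-180.0, -0.2, 2.0]
force: [-0.5, -0.2, -1.1]
grip_width: 0.0322
grasp_force: 29.9
```

Run:
```python
from h import *
s=env.read_camera("side")[:,:,::-1]
cv2.imwrite("pics/s4.png",cv2.resize(s[140:230,310:430],None,fx=6,fy=6,interpolation=cv2.INTER_CUBIC))
plan([.504,.196,.011],2.0,1)
```

```text
t 5.3 at [0.5039 0.1982 0.0759] [-179.8   -0.     2.3] grip 0.0318 dr/row [-0.0032 -0.0008  0.0047]
[-0.0, 2.4, 64.9]
```

View pics/s4.png

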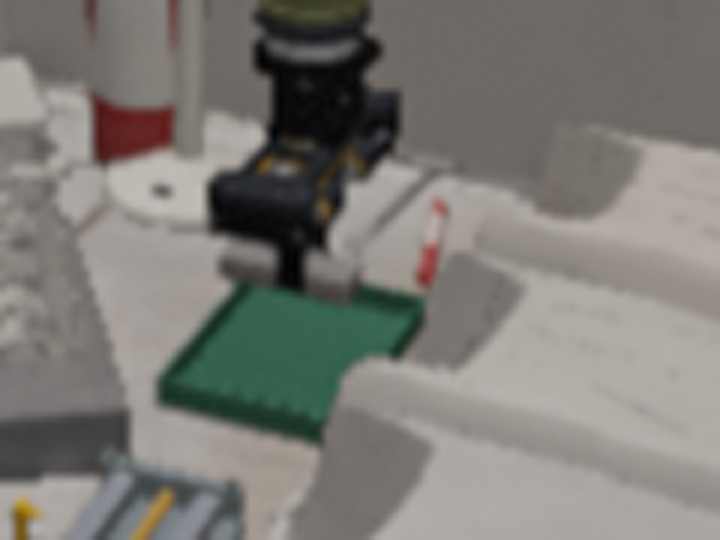

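The stone hangs level and centred in the fingers, (220–357, 270), above the tray. Lowering.

Call:
step_arm(moves=[{"dp": [0,2,20],"dr": [0,0,0],"fingers": 0.8},{"dp": [0,0,20],"dr": [0,0,0],"fingers": 0.8},{"dp": [0,0,12],"dr": [0,0,0],"fingers": 0.8},{"dp": [0,0,7],"dr": [0,0,0],"fingers": 0.8},{"dp": [0,0,2],"dr": [0,0,0],"fingers": 0.8}])

```text
time_s: 5.92
tool_pos: [0.5048, 0.1906, 0.014]
tool_rot: [180.0, 0.0, 2.0]
force: [0.1, -0.5, -1.6]
grip_width: 0.0322
grasp_force: 29.9
```

Call:
step_arm(moves=[{"dp": [0,0,1],"dr": [0,0,0],"fingers": 0.8},{"dp": [0,0,1],"dr": [0,0,0],"fingers": 0.8},{"dp": [0,0,1],"dr": [0,0,0],"fingers": 0.8},{"dp": [0,0,0],"dr": [0,0,0],"fingers": 0.8},{"dp": [0,0,0],"dr": [0,0,0],"fingers": 0.8}])

```text
time_s: 6.55
tool_pos: [0.505, 0.1908, 0.0116]
tool_rot: [180.0, -0.0, 2.0]
force: [0.4, 0.8, -1.6]
grip_width: 0.0322
grasp_force: 29.9
```

Call:
step_arm(moves=[{"dp": [0,0,0.7],"dr": [0,0,0],"fingers": 0.8},{"dp": [0,0,0.7],"dr": [0,0,0],"fingers": 0.8},{"dp": [0,0,0.6],"dr": [0,0,0],"fingers": 0.8},{"dp": [0,0,0],"dr": [0,0,0],"fingers": 0.8},{"dp": [0,0,0],"dr": [0,0,0],"fingers": 0.8}])

```text
time_s: 7.18
tool_pos: [0.505, 0.1909, 0.0108]
tool_rot: [179.9, -0.0, 2.0]
force: [-4.9, -2.1, 10.5]
grip_width: 0.0319
grasp_force: 29.9
```

Contact with the tray floor. Release and rise.

Call:
step_arm(moves=[{"dp": [0,0,-0.5],"dr": [0,0,0],"fingers": 0.4},{"dp": [0,0,0],"dr": [0,0,0],"fingers": 0.4},{"dp": [0,0,0],"dr": [0,0,0],"fingers": 0.4},{"dp": [0,0,0],"dr": [0,0,0],"fingers": 0.4},{"dp": [0,0,-5],"dr": [0,0,0],"fingers": 0.4}])

```text
time_s: 7.8
tool_pos: [0.5045, 0.1907, 0.0148]
tool_rot: [180.0, 0.1, 2.0]
force: [0.2, -0.1, -0.1]
grip_width: 0.052
grasp_force: 0.0
```

Call:
step_arm(moves=[{"dp": [0,0,-20],"dr": [0,0,0],"fingers": 0.4},{"dp": [0,0,-40],"dr": [0,0,0],"fingers": 0.4},{"dp": [0,0,-50],"dr": [0,0,0],"fingers": 0.4},{"dp": [0,0,-50],"dr": [0,0,0],"fingers": 0.4},{"dp": [0,0,-40],"dr": [0,0,0],"fingers": 0.4}])

```text
time_s: 8.43
tool_pos: [0.5053, 0.1915, 0.2189]
tool_rot: [-180.0, -0.2, 2.0]
force: [0.9, 0.1, 0.4]
grip_width: 0.0522
grasp_force: 0.0
```

Run:
```python
from h import *
s=env.read_camera("side")[:,:,::-1];t=env.read_camera("top")[:,:,::-1]
a=cv2.resize(s[165:280,280:410],None,fx=6,fy=5.2,interpolation=cv2.INTER_CUBIC)[:600]
cv2.imwrite("pics/s5.png",a);cv2.imwrite("pics/t5.png",t)
plan([.4285,-.2,.20],4.2,10)
# expected in this crop of toggle tip for (x,y)
for x in(.425,.43,.435):
  for y in(-.2,-.205): print(x,y,((pix("side",[x,y,.105])[0]-[280,165]+.5)*[6,5.2]-.5).round(1))
```

```text
t 8.525 at [0.5076 0.1926 0.2217] [-179.9   -0.6    2. ] grip 0.0523 dr/row [-0.0002 -0.0011 -0.0038]
[-9.3, 39.0, 2.0]
[-9.5, 38.9, 2.0]
[-9.6, 38.9, 2.0]
[-9.8, 38.9, 2.0]
[-9.9, 38.8, 2.1]
[-10.0, 38.8, 2.1]
[-10.2, 38.7, 2.1]
[-10.3, 38.7, 2.1]
[-10.5, 38.7, 2.1]
[-10.6, 38.6, 2.2]
0.425 -0.2 [ 88.3 307.3]
0.425 -0.205 [ 83.7 311.1]
0.43 -0.2 [ 95.4 309.3]
0.43 -0.205 [ 90.9 313.1]
0.435 -0.2 [102.6 311.3]
0.435 -0.205 [ 98.1 315.1]
```

View pics/s5.png

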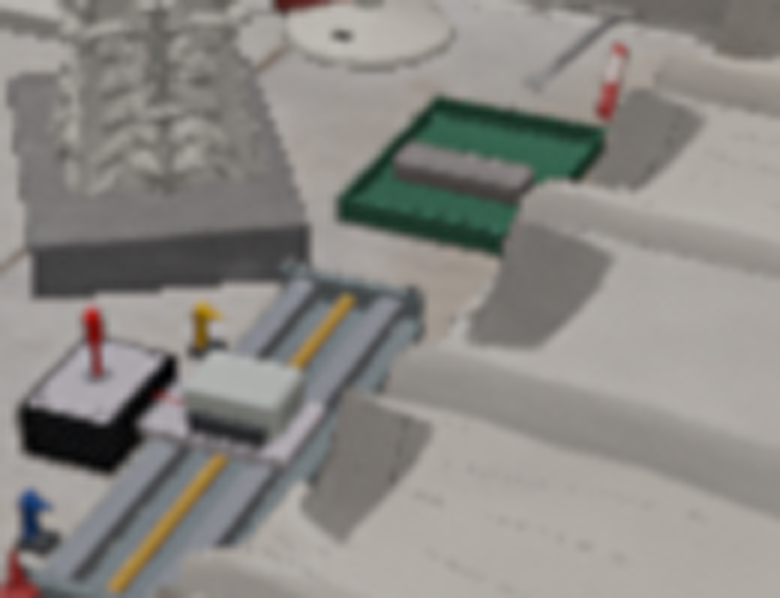

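The stone lies flat inside the tray, (395–530, 170). The toggle tip at (93,311) gives (0.430, -0.203). Now I go to the toggle.

Call:
step_arm(moves=[{"dp": [-9,39,0],"dr": [0,0,-0.004],"fingers": 0.4},{"dp": [-9.5,39,0],"dr": [0,0,-0.004],"fingers": 0.4},{"dp": [-9.5,39,0],"dr": [0,0,-0.004],"fingers": 0.4},{"dp": [-9.5,39,0],"dr": [0,0,-0.004],"fingers": 0.4},{"dp": [-10,39,0],"dr": [0,0,-0.004],"fingers": 0.4}])

```text
time_s: 9.15
tool_pos: [0.4653, -0.007, 0.2157]
tool_rot: [180.0, -0.1, 3.2]
force: [0.4, -0.5, 0.1]
grip_width: 0.0524
grasp_force: 0.0
```

Call:
step_arm(moves=[{"dp": [-10,39,0],"dr": [0,0,-0.004],"fingers": 0.4},{"dp": [-10,39,0],"dr": [0,0,-0.004],"fingers": 0.4},{"dp": [-10,39,0],"dr": [0,0,-0.004],"fingers": 0.4},{"dp": [-10,38.5,0],"dr": [0,0,-0.004],"fingers": 0.4},{"dp": [-10,38.5,0],"dr": [0,0,-0.004],"fingers": 0.4}])

```text
time_s: 9.78
tool_pos: [0.4277, -0.2036, 0.2157]
tool_rot: [180.0, -0.0, 4.3]
force: [0.9, -0.3, 0.1]
grip_width: 0.0524
grasp_force: 0.0
```

Run:
```python
from h import *
env.read_camera("side")
plan([.4285,-.203,.078],4.2,5)
```

```text
t 9.825 at [ 0.4257 -0.21    0.2155] [179.8   0.    3.9] grip 0.052 dr/row [ 0.0007  0.0001 -0.001 ]
[0.7, -1.4, 27.5]
[0.7, -1.4, 27.5]
[0.7, -1.4, 27.5]
[0.7, -1.4, 27.5]
[0.7, -1.4, 27.5]
```

Call:
step_arm(moves=[{"dp": [0,0,20],"dr": [0,0,0],"fingers": 0.4},{"dp": [0,0,35],"dr": [0,0,0],"fingers": 0.4},{"dp": [0,0,40],"dr": [0,0,0],"fingers": 0.4},{"dp": [0,0,30],"dr": [0,0,0],"fingers": 0.4},{"dp": [0,0,12],"dr": [0,0,0],"fingers": 0.4}])

```text
time_s: 10.45
tool_pos: [0.427, -0.2019, 0.0768]
tool_rot: [-179.9, 0.1, 4.3]
force: [0.6, -0.3, 0.2]
grip_width: 0.0521
grasp_force: 0.0
```

Run:
```python
from h import *
s=env.read_camera("side")[:,:,::-1];t=env.read_camera("top")[:,:,::-1]
a=cv2.resize(s[205:265,270:350],None,fx=5,fy=5,interpolation=cv2.INTER_CUBIC)
b=cv2.resize(t[150:210,320:400],None,fx=5,fy=5,interpolation=cv2.INTER_CUBIC)
cv2.imwrite("pics/s6.png",np.hstack([a,b]))
plan([.4285,-.203,.078],4.2,1)
```

```text
t 10.55 at [ 0.4275 -0.2022  0.0775] [-1.799e+02  1.000e-01  4.300e+00] grip 0.0523 dr/row [-0.001   0.0013  0.0019]
[0.9, 0.8, -0.5]
```

View pics/s6.png

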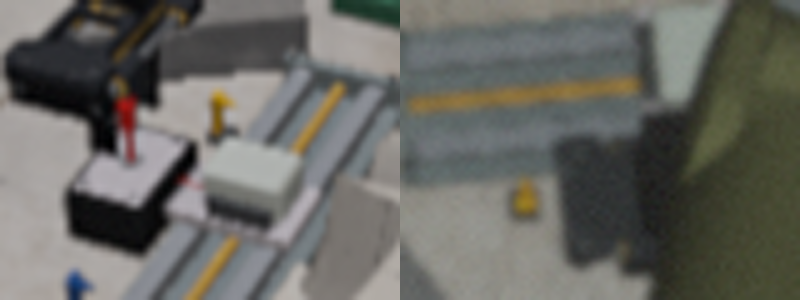

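The fingers straddle the toggle (near finger at (103,130), red lever at (125,125)), clear of the carriage. I'll track the carriage by sampling redness along the projected line path.

```bash
cat >> h.py <<'E'
yaw=np.radians(4.2);EX=np.array([np.cos(yaw),np.sin(yaw),0]);EY=np.array([-EX[1],EX[0],0])
C=np.array([.430,-.203,0])+.092*EX
def scan(cam,img,xs,z,col):
    ys=np.arange(-.15,.151,.001); acc=0
    f=img.astype(np.float32)
    f=f[...,0]-(f[...,1]+f[...,2])/2 if col=='r' else (f[...,0]+f[...,1])/2-f[...,2]
    for x in xs:
        p=pix(cam,[C+EX*x+EY*y+[0,0,z] for y in ys]).astype(np.float32)
        acc=acc+cv2.remap(f,p[:,0].reshape(-1,1),p[:,1].reshape(-1,1),cv2.INTER_LINEAR)[:,0]
    return ys,acc/len(xs)
def peak(ys,a,lo=-.15,hi=.15):
    m=(ys>=lo)&(ys<=hi);i=np.flatnonzero(m)[np.argmax(a[m])]
    w=slice(max(0,i-6),i+7);v=np.clip(a[w]-max(a[w].min(),a[i]*.4),0,None);return round(float((ys[w]*v).sum()/v.sum()),4),round(float(a[i]),1)
def meas(cams=("side","top")):
    for n in cams:
        im=env.read_camera(n)
        # line: front strip of carriage plate; tip: pointer nose
        print(n,env.get_obs()['time_s'],"line",peak(*scan(n,im,np.arange(-.05,-.033,.003),.047,'r')),"ytip",peak(*scan(n,im,np.arange(-.07,-.056,.003),.038,'y'),.06,.14))
E
python3 - <<'E'
from h import *
import h
im={n:cv2.imread(f"pics/{n}0.png")[:,:,::-1] for n in("top","side")}
for n in im:
    for xs in([-.05],[-.045],[-.04],[-.036]): print(n,xs,"line",peak(*scan(n,im[n],xs,.047,'r')))
    for xs in([-.075],[-.07],[-.065],[-.06],[-.055]): print(n,xs,"tip",peak(*scan(n,im[n],xs,.038,'y'),.06,.14))
E
```

```text
top [-0.05] line (-0.0042, 13.9)
top [-0.045] line (-0.0047, 18.6)
top [-0.04] line (-0.0044, 23.0)
top [-0.036] line (-0.0043, 25.2)
top [-0.075] tip (0.1064, 96.2)
top [-0.07] tip (0.1059, 84.6)
top [-0.065] tip (0.1056, 62.9)
top [-0.06] tip (0.1054, 33.5)
top [-0.055] tip (0.1054, 3.8)
side [-0.05] line (-0.0009, 34.9)
side [-0.045] line (-0.0021, 30.6)
side [-0.04] line (-0.0032, 20.4)
side [-0.036] line (-0.0035, 21.1)
side [-0.075] tip (0.1088, 117.1)
side [-0.07] tip (0.106, 112.3)
side [-0.065] tip (0.0853, 85.2)
side [-0.06] tip (0.076, 78.9)
side [-0.055] tip (0.0714, 27.8)
```

Call:
step_arm(moves=[{"dp": [0,-10,0],"dr": [0,0,0],"fingers": 0.4},{"dp": [0,-10,0],"dr": [0,0,0],"fingers": 0.4},{"dp": [0,-7,0],"dr": [0,0,0],"fingers": 0.4},{"dp": [0,-5,0],"dr": [0,0,0],"fingers": 0.4},{"dp": [0,-3,0],"dr": [0,0,0],"fingers": 0.4}])

```text
time_s: 11.18
tool_pos: [0.4266, -0.1702, 0.0791]
tool_rot: [179.7, -0.2, 4.3]
force: [2.0, -8.9, -0.0]
grip_width: 0.0525
grasp_force: 4.3
```

Call:
step_arm(moves=[{"dp": [0,-3,0],"dr": [0,0,0],"fingers": 0.4},{"dp": [0,-1,0],"dr": [0,0,0],"fingers": 0.4},{"dp": [0,0,0],"dr": [0,0,0],"fingers": 0.4},{"dp": [0,0,0],"dr": [0,0,0],"fingers": 0.4},{"dp": [0,0,0],"dr": [0,0,0],"fingers": 0.4}])

```text
time_s: 11.8
tool_pos: [0.4263, -0.1676, 0.0788]
tool_rot: [179.7, -0.2, 4.2]
force: [3.2, -10.0, -3.1]
grip_width: 0.0526
grasp_force: 4.9
```

Run:
```python
from h import *
meas()
meas()
```

```text
side 11.85 line (0.0137, 26.3) ytip (0.1063, 62.6)
top 11.9 line (0.0313, 11.5) ytip (0.132, 6.1)
side 11.95 line (0.0159, 24.4) ytip (0.1063, 62.5)
top 12.0 line (0.031, 11.3) ytip (0.1309, 6.1)
```

Call:
step_arm(moves=[{"dp": [0,0,0],"dr": [0,0,0],"fingers": 0.4},{"dp": [0,0,0],"dr": [0,0,0],"fingers": 0.4},{"dp": [0,0,0],"dr": [0,0,0],"fingers": 0.4},{"dp": [0,0,0],"dr": [0,0,0],"fingers": 0.4},{"dp": [0,0,0],"dr": [0,0,0],"fingers": 0.4}])

```text
time_s: 12.62
tool_pos: [0.4263, -0.1676, 0.0788]
tool_rot: [179.7, -0.2, 4.2]
force: [4.2, -10.2, -3.6]
grip_width: 0.0524
grasp_force: 4.9
```

Call:
step_arm(moves=[{"dp": [0,0,0],"dr": [0,0,0],"fingers": 0.4},{"dp": [0,0,0],"dr": [0,0,0],"fingers": 0.4},{"dp": [0,0,0],"dr": [0,0,0],"fingers": 0.4},{"dp": [0,0,0],"dr": [0,0,0],"fingers": 0.4},{"dp": [0,0,0],"dr": [0,0,0],"fingers": 0.4}])

```text
time_s: 13.25
tool_pos: [0.4262, -0.1675, 0.0787]
tool_rot: [179.7, -0.2, 4.2]
force: [2.9, -10.3, -3.4]
grip_width: 0.0525
grasp_force: 4.8
```

Run:
```python
from h import *
meas()
```

```text
side 13.3 line (0.0443, 23.2) ytip (0.1063, 62.6)
top 13.35 line (0.0236, 11.6) ytip (0.1398, 6.5)
```

Call:
step_arm(moves=[{"dp": [0,0,0],"dr": [0,0,0],"fingers": 0.4},{"dp": [0,0,0],"dr": [0,0,0],"fingers": 0.4},{"dp": [0,0,0],"dr": [0,0,0],"fingers": 0.4},{"dp": [0,0,0],"dr": [0,0,0],"fingers": 0.4},{"dp": [0,0,0],"dr": [0,0,0],"fingers": 0.4}])

```text
time_s: 13.98
tool_pos: [0.4263, -0.1675, 0.0788]
tool_rot: [179.7, -0.2, 4.2]
force: [2.9, -10.5, -2.9]
grip_width: 0.0524
grasp_force: 4.8
```

Call:
step_arm(moves=[{"dp": [0,0,0],"dr": [0,0,0],"fingers": 0.4},{"dp": [0,0,0],"dr": [0,0,0],"fingers": 0.4},{"dp": [0,0,0],"dr": [0,0,0],"fingers": 0.4},{"dp": [0,0,0],"dr": [0,0,0],"fingers": 0.4},{"dp": [0,0,0],"dr": [0,0,0],"fingers": 0.4}])

```text
time_s: 14.6
tool_pos: [0.4263, -0.1675, 0.0787]
tool_rot: [179.7, -0.2, 4.2]
force: [3.7, -9.4, -3.0]
grip_width: 0.0521
grasp_force: 4.8
```

Run:
```python
from h import *
meas()
```

```text
side 14.65 line (0.0694, 24.8) ytip (0.1058, 65.3)
top 14.7 line (0.0294, 11.1) ytip (0.1414, 5.9)
```

Call:
step_arm(moves=[{"dp": [0,0,0],"dr": [0,0,0],"fingers": 0.4},{"dp": [0,0,0],"dr": [0,0,0],"fingers": 0.4},{"dp": [0,0,0],"dr": [0,0,0],"fingers": 0.4},{"dp": [0,0,0],"dr": [0,0,0],"fingers": 0.4},{"dp": [0,0,0],"dr": [0,0,0],"fingers": 0.4}])

```text
time_s: 15.32
tool_pos: [0.4263, -0.1674, 0.0787]
tool_rot: [179.7, -0.2, 4.2]
force: [3.1, -10.2, -2.5]
grip_width: 0.0525
grasp_force: 4.7
```

Call:
step_arm(moves=[{"dp": [0,0,0],"dr": [0,0,0],"fingers": 0.4},{"dp": [0,0,0],"dr": [0,0,0],"fingers": 0.4},{"dp": [0,20,0],"dr": [0,0,0],"fingers": 0.4},{"dp": [0,19,0],"dr": [0,0,0],"fingers": 0.4},{"dp": [0,0,0],"dr": [0,0,0],"fingers": 0.4}])

```text
time_s: 15.95
tool_pos: [0.4278, -0.2042, 0.0778]
tool_rot: [-180.0, 0.0, 4.1]
force: [0.2, 0.3, -0.5]
grip_width: 0.0521
grasp_force: 0.0
```

Run:
```python
from h import *
meas();meas()
im=env.read_camera("side")
for xs in([-.05],[-.045],[-.04]): print(xs,"line",peak(*scan("side",im,xs,.047,'r')))
```

```text
side 16.0 line (0.0879, 22.9) ytip (0.1056, 69.1)
top 16.05 line (0.0848, 20.3) ytip (0.1056, 57.9)
side 16.1 line (0.0879, 23.1) ytip (0.1056, 68.9)
top 16.15 line (-0.016, 11.4) ytip (0.1056, 57.7)
[-0.05] line (0.0899, 29.8)
[-0.045] line (0.0881, 22.0)
[-0.04] line (0.0864, 23.8)
```

Run:
```python
from h import *
t=env.read_camera("top")
for xs in([-.05],[-.045],[-.04],[-.036]): print(xs,"line",peak(*scan("top",t,xs,.047,'r'),.06,.14))
for xs in([-.065],[-.06]): print(xs,"tip",peak(*scan("top",t,xs,.038,'y'),.06,.14))
cv2.imwrite("pics/t7.png",cv2.resize(t[155:200,320:380,::-1],None,fx=12,fy=12,interpolation=cv2.INTER_CUBIC))
```

```text
[-0.05] line (0.0854, 4.2)
[-0.045] line (0.0858, 4.9)
[-0.04] line (0.0843, 12.7)
[-0.036] line (0.0847, 18.2)
[-0.065] tip (0.1055, 63.2)
[-0.06] tip (0.1055, 35.9)
```

View pics/t7.png

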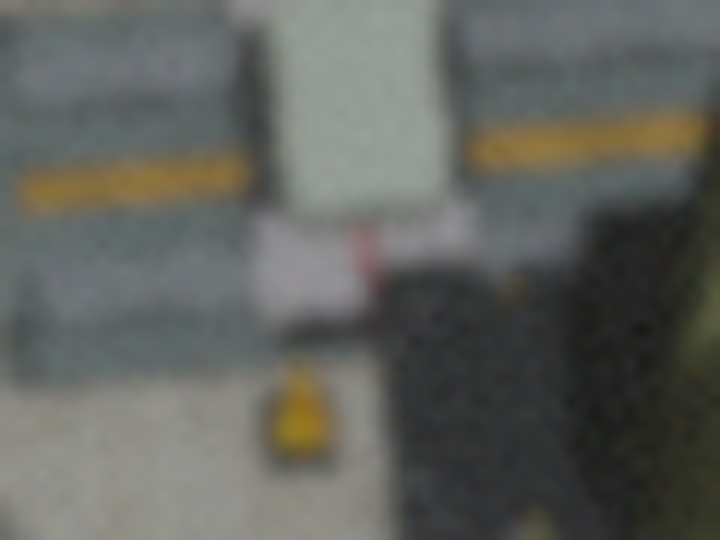

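The red line stands at (367,255), the pointer tip at (300,365). Allowing for the bed's tilt, about 20 mm remain. One short push more.

Call:
step_arm(moves=[{"dp": [0,-20,0],"dr": [0,0,0],"fingers": 0.4},{"dp": [0,-19,0],"dr": [0,0,0],"fingers": 0.4},{"dp": [0,0,0],"dr": [0,0,0],"fingers": 0.4},{"dp": [0,0,0],"dr": [0,0,0],"fingers": 0.4},{"dp": [0,0,0],"dr": [0,0,0],"fingers": 0.4}])

```text
time_s: 16.88
tool_pos: [0.4251, -0.1667, 0.0788]
tool_rot: [179.6, -0.1, 4.3]
force: [-1.1, -10.3, -0.7]
grip_width: 0.0522
grasp_force: 4.8
```

Call:
step_arm(moves=[{"dp": [0,0,0],"dr": [0,0,0],"fingers": 0.4},{"dp": [0,0,0],"dr": [0,0,0],"fingers": 0.4},{"dp": [0,0,0],"dr": [0,0,0],"fingers": 0.4},{"dp": [0,20,0],"dr": [0,0,0],"fingers": 0.4},{"dp": [0,19,0],"dr": [0,0,0],"fingers": 0.4}])

```text
time_s: 17.5
tool_pos: [0.4282, -0.2028, 0.0781]
tool_rot: [-180.0, -0.0, 4.4]
force: [-0.5, -0.1, -0.1]
grip_width: 0.052
grasp_force: 0.0
```

Run:
```python
from h import *
meas(("side",))
for n in("side","top"):
  t=env.read_camera(n)
  for xs in([-.05],[-.045],[-.04],[-.036]): print(n,xs,"line",peak(*scan(n,t,xs,.047,'r'),.06,.14))
```

```text
side 17.55 line (0.1035, 19.5) ytip (0.1059, 66.4)
side [-0.05] line (0.061, 28.0)
side [-0.045] line (0.1046, 22.7)
side [-0.04] line (0.1031, 25.1)
side [-0.036] line (0.1016, 27.5)
top [-0.05] line (0.1001, 16.8)
top [-0.045] line (0.1005, 24.8)
top [-0.04] line (0.1003, 23.3)
top [-0.036] line (0.1004, 21.4)
```

Call:
step_arm(moves=[{"dp": [0,-20,0],"dr": [0,0,0],"fingers": 0.4},{"dp": [0,-19,0],"dr": [0,0,0],"fingers": 0.4},{"dp": [0,0,0],"dr": [0,0,0],"fingers": 0.4},{"dp": [0,20,0],"dr": [0,0,0],"fingers": 0.4},{"dp": [0,19,0],"dr": [0,0,0],"fingers": 0.4}])

```text
time_s: 18.27
tool_pos: [0.4283, -0.2024, 0.0781]
tool_rot: [-180.0, -0.0, 4.4]
force: [0.4, -0.1, 0.1]
grip_width: 0.0522
grasp_force: 0.0
```

Call:
step_arm(moves=[{"dp": [0,0,0],"dr": [0,0,0],"fingers": 0.4},{"dp": [0,0,-20],"dr": [0,0,0],"fingers": 0.4},{"dp": [0,0,-40],"dr": [0,0,0],"fingers": 0.4},{"dp": [0,0,-40],"dr": [0,0,0],"fingers": 0.4},{"dp": [0,0,-20],"dr": [0,0,0],"fingers": 0.4}])

```text
time_s: 18.9
tool_pos: [0.4291, -0.2021, 0.2002]
tool_rot: [180.0, -0.1, 4.3]
force: [0.5, 0.5, -0.9]
grip_width: 0.0522
grasp_force: 0.0
```

Run:
```python
from h import *
for n in("side","top"):
  t=env.read_camera(n)
  for xs in([-.05],[-.045],[-.04],[-.036]): print(n,xs,"line",peak(*scan(n,t,xs,.047,'r'),.085,.14))
  for xs in([-.065],[-.06]): print(n,xs,"tip",peak(*scan(n,t,xs,.038,'y'),.06,.14))
a=cv2.resize(t[155:200,320:360,::-1],None,fx=10,fy=10,interpolation=cv2.INTER_CUBIC)
s=env.read_camera("side")[220:265,275:315,::-1]
cv2.imwrite("pics/f.png",np.hstack([a,cv2.resize(s,None,fx=10,fy=10,interpolation=cv2.INTER_CUBIC)]))
```

```text
side [-0.05] line (0.1029, 13.8)
side [-0.045] line (0.1056, 21.0)
side [-0.04] line (0.1069, 30.0)
side [-0.036] line (0.1068, 29.4)
side [-0.065] tip (0.0854, 84.0)
side [-0.06] tip (0.076, 78.0)
top [-0.05] line (0.1048, 8.6)
top [-0.045] line (0.1044, 17.3)
top [-0.04] line (0.1042, 18.5)
top [-0.036] line (0.1044, 20.3)
top [-0.065] tip (0.1055, 63.5)
top [-0.06] tip (0.1057, 35.6)
```

View pics/f.png

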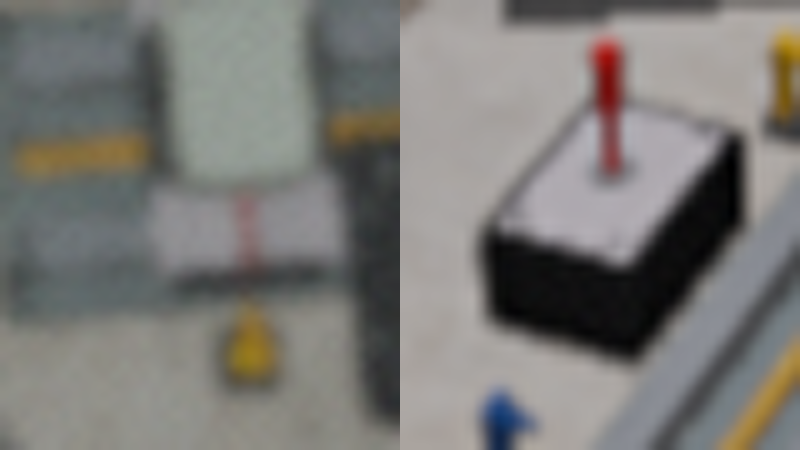

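The red line (248,230) stands directly at the yellow tip (250,305), about 1 mm off. The toggle is upright and the hand is clear, so I hand the job in.

```bash
python3 -c "
from cell import env
print(env.sign_off())"
```

```text
the job is handed in; nothing more can be done
None
```

I handed the job in at about 19 s: the rubbing stone lies flat in the green tray, the red index line measured about 1 mm from the yellow pointer, and the toggle is back upright; `sign_off` returned no verdict.

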